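# Load a column into the tilted heater and select its port

### The arm

A 6-joint arm with a two-finger parallel gripper is mounted at the origin on the work surface. World frame = base frame: x ahead of the robot, y to its left, z up, the work surface at z = 0. Lengths are in m, angles in degrees, forces in N, time in s.
With the tool pointing down it reaches from about 0.3 to 0.75 m from the base axis. Payload 8.5 kg.
Tool frame: the origin (TCP) lies midway between the tips of the shut fingers; the grasp point (between the pads) lies 19 mm behind it; z points along the fingers, y is the line along which they close (so a half turn about z gives the same grasp; the last joint's range is limited). The gripper opens to 85 mm and grips with 20 to 120 N. Pads are 22 mm wide; open, the fingers measure 114 mm over their backs; the gripper's body (76 mm by 85 mm) begins 54 mm behind the grasp point. The pads swing forward as they close: fully open they stand 13 mm farther back than shut.
Start: joints at [-88.711, 21.807, 74.336, -0, 83.858, -12.336], TCP at [0.13, -0.535, 0.2] pointing down, gripper open.
Joint ranges: [-178.18, 178.18], [-50.72, 133.34], [12.68, 142.11], [-81.47, 261.47], [9.98, 163.14], [-165.26, 165.26]. Speed limits (degrees/s): [136.94, 136.94, 180, 180, 180, 180].

### API

Orientations are given as a 3x3 rotation matrix whose columns are the frame's x, y, z axes.
In Python, from rig import observe, optics, order, spotter gives the robot as it stands.
- The arm moves only by the tool move_arm, never from a script. Its argument "series" is text: rows parted by semicolons, each of 5 numbers parted by spaces: the shift along the tool's x, y, z in cm, then the turn about the tool's z in degrees, then the opening, from -1 (shut) to 1 (fully open). A call has 1 to 8 rows; each row is the pose to reach, as a shift and turn from the pose commanded when the call began, along the tool's axes at that moment; what a row does not reach only later rows make up. A row lasts 1/8 s, in which the tool goes at most 62.5 mm and 10.7 degrees, less where a joint would pass 70% of its speed; a pose out of reach is approached as far as the arm can. A call with a gripper value outside its range is refused whole. The fingers move at their own pace and stop on an object; "force" is the grip in N (left out, the last holds). Time passes only in rows, so rows that repeat a pose let the fingers close. It gives the time, the measured TCP pose, the force, the opening and the grip force at its end, in the units of the state.
- observe(): the state, without advancing time (a new reading comes with each control period).
- optics.get_image(name): name is "side" or "top"; returns a dict with "pixels" (480x640x3 uint8, blue, green, red), "camera_matrix" (3x3 intrinsics, pixels), "dist" ([k1, k2, p1, p2, k3] as OpenCV has them; the pictures are not rectified), "rvec" (rotation vector, rad) and "tvec" (3), from world to camera coordinates, as OpenCV has them. Camera axes: x right, y down, z forward; pixel columns grow to the right and rows downward; lengths in m; the calibration is good to about 2 mm. A picture is of the moment at which its call begins. There is no depth.
- order.close_job(): hands the job in; it is judged then, once.
Trained networks look in the newest picture that a camera, given by its name, has taken for a name from the list of things; names that differ only in an ending like _2 or _b are one class to them, and where a whole thing is asked for, a point or a joint stands for the part that bears it (a point fixed in the world has none). Each returns a list of dicts, best first, with "score" (0 to 1); they miss things now and then, are a little off and sometimes report something else, mostly with a low value. They report only what shows in the picture. A call takes as long as a camera call.
- spotter.find_in(thing, camera): "point" ([x, y, z] in m, in world coordinates, good to about 4 mm: the middle of the surface that is visible of it).
- spotter.cut_out(thing, camera): "pixels" (480x640 bool, what is visible of it).
- spotter.mark_of(thing, camera): "point" ([x, y, z] in m, in world coordinates, good to about 4 mm: a listed point, or the origin of a listed thing).
The state is a dict: "time_s": time; "q": joint angles; "qvel": joint speeds; "joint_efforts": joint torques, N m; "position": TCP position; "tool_rot": TCP orientation; "ft_force": force on the tool from outside, world axes, zero at the start; "wrist_torque": the same for the moment, N m; "grip_width": finger opening in m; "gripper_force": force on a finger pad.
Only numpy, scipy, OpenCV 4.12 (cv2) and the standard library are available. Lean on these libraries where they do the work, as an engineer would, in place of code of your own. Each camera call takes 0.05 s, during which the arm holds its last target. There are 200 camera calls.

### The job

Take the collared column out of the rack and slide it into the bore of the leaning heater sleeve until its collar sits on the sleeve's face. Then turn the selector knob clockwise to the position marked by the long bar with a stud, and let go. Leave the other columns and the things on the bench where they are.

Things in the scene. Friction and masses are not known exactly. Their poses are not given: they have to be found in the camera images.
- column: collared column: loose steel cartridge, about 180 g, 107 mm tall, the only one with a wide flat collar. Shank 18 mm diameter, 70 mm long, foot chamfered to 12 mm over 4 mm; collar 32 mm diameter, 5 mm thick, on top of the shank; then a round head 22 mm diameter, 32 mm tall, to grip. Origin: centre of the foot; z along its axis to the head. Starts upright in a rack hole, foot on the hole's floor
- rack: fixed grey plastic rack block, 64 (x) by 184 (y) by 60 mm high, with three blind holes of 20 mm bore and 45 mm depth at y = -60, 0, +60 mm (hole floors 15 mm above the bench); which column stands in which hole varies. Origin: centre of its underside
- slim_column: steel column without a collar: shank 18 mm in diameter, 85 mm long, topped by a thin stem 10 mm in diameter and 30 mm long; 115 mm tall, stands in the rack; leave it there. Origin: centre of its foot
- stub_column: short steel column without a collar: shank 18 mm in diameter and 52 mm long, domed cap 24 mm wide; 72 mm tall, stands in the rack; leave it there. Origin: centre of its foot
- sleeve: aluminium sleeve block 46 x 46 mm, 82 mm long, fixed on the heater stand, leaning 30 degrees (0.52 rad) towards the robot's side. z = axis of the bore, up out of the mouth. Bore 20 mm, blind, 75 mm deep, 3 mm chamfer at the mouth. Origin: centre of its lower end face, 82 mm below the mouth along z
- mouth (a point): centre of the sleeve's upper face, at the bore's mouth, about 121 mm above the bench; axes as sleeve. The heater stand below: dark base plate 180 x 120 x 14 mm, cheeks beside the sleeve and a white box (50 mm deep, 110 mm wide) behind it, both 84 mm high
- valve: fixed grey valve box, 120 x 120 mm, 45 mm high, knob in the middle of its top. Four marks round the knob's far side, in the box's frame at +0.9, +0.3, -0.3 and -0.9 rad from +x (counter-clockwise from above positive): three short ticks, and at -0.3 rad a long bar ending in a round stud, the target. Origin: centre of its underside
- selector (a joint): knob angle, rad; grows clockwise seen from above. The pointer stands at 0.9 - angle from the box's +x. Detents at 0, 0.6, 1.2 and 1.8; the marked position is 1.2. Stops at -0.1 and 1.9. Turning takes under 0.15 N m. It starts at or between the first two detents
- selector_grip (a point): on the knob's axis, 68 mm above the bench, where to grip. Black disc 48 mm diameter (top 52 mm above the bench) with a bar grip 12 mm thick, 44 mm long, 24 mm tall (top at 76 mm), one end pointed, a white line on top towards the point. This frame turns with the knob; the pointer lies 0.9 rad counter-clockwise from its x axis
- amber_bottle: amber bottle with a white cap, 64 mm in diameter, 150 mm tall; a bystander. Origin: centre of its underside
- beaker: orange plastic beaker, 68 mm in diameter at the rim, 85 mm tall; a bystander. Origin: centre of its underside
- vial_a: small clear vial, 25 mm in diameter, 45 mm tall; a bystander. Origin: centre of its underside
- vial_b: small amber vial, 25 mm in diameter, 45 mm tall; a bystander. Origin: centre of its underside
- wrench: steel wrench 150 mm long lying on the bench; a bystander. Origin: on its underside

How it is judged (in metres and radians):
On the way, in this order (a step that is already met when the one before it is completed fails the run):
1. the collared column is fully home in the sleeve, the underside of its collar within 3 mm of the sleeve's face (z of column in the frame of mouth between -0.074 and -0.067 m and x of column in the frame of mouth between -0.004 and 0.004 m and y of column in the frame of mouth between -0.004 and 0.004 m and angle between the z axis of column and the z axis of sleeve, either way round below 0.07 rad), for 0.2 s.
2. after that, the selector knob stands at the marked position (the long bar with a stud), within 0.12 rad (value of joint selector between 1.08 and 1.32 rad), for 0.2 s.
At the end, for the whole second after the job is handed in: The column is at rest fully home in the sleeve (collar within 3 mm of the sleeve's face, within 4 mm of the bore's centre, axis within 0.07 rad of the bore's), the selector rests within 0.12 rad of the marked position, and the robot touches nothing (all of step 1 and all of step 2 and linear speed of column below 0.02 m/s and velocity of joint selector between -0.1 and 0.1 rad/s and contact force between each of the arm, the fingers and anything else below 0.2 N).
It fails at once if one of the other two columns or a bystander (amber bottle, beaker, either vial, wrench) is moved more than 30 mm from its start (distance of any of slim_column, stub_column, amber_bottle, beaker, vial_a, vial_b, wrench from where it was at the start of the episode above 0.03 m).
It also fails if it takes over 58 s, if anything falls off the work surface, if the arm or the gripper's body presses on something with over 40 N, if the wrist force passes 120 N, or if a joint passes its speed limit or range.

## Working session

There is one attempt and no reset: what is moved stays moved. The work goes in short steps, Python scripts to look and compute and a tool call to move; the robot and the scene stay as the last step left them, time stands still between calls to the robot, and variables do not carry over. Pictures are saved under pics/ and viewed, at most 10 in all, crops included, and the job is handed in when it is done.

Besides the shell and the picture viewer there is one more tool, called after ">>>" as name(argument=value, ...) on one line, values as JSON. move_arm: Moves the arm, as the interface text tells. Its arguments: {"type":"object","properties":{"series":{"type":"string"},"force":{"type":"number"}},"required":["series"]}

```bash
mkdir -p pics; ls; python3 - <<'E'
from rig import observe, optics, order, spotter
import cv2,numpy as np
s=observe();print(s)
for c in("side","top"):
    im=optics.get_image(c);cv2.imwrite(f"pics/{c}0.png",im["pixels"])
    R=cv2.Rodrigues(im["rvec"])[0];print(c,-R.T@np.ravel(im["tvec"]),R[2],im["camera_matrix"][0][0])
    for t in["column","rack","slim_column","stub_column","sleeve","mouth","valve","selector_grip","amber_bottle","beaker","vial_a","wrench"]:
        print(t,[(np.round(d["point"],3).tolist(),round(d["score"],2)) for d in spotter.mark_of(t,c)[:3]])
E
```

```text
pics
{'time_s': 0.0, 'q': array([-8.87104040e+01,  2.18415514e+01,  7.43881863e+01, -8.68605977e-04,
        8.38577280e+01, -1.23371931e+01]), 'qvel': array([ 0.00744303, -0.01682537, -0.0125119 , -0.05811988,  0.00802638,
        0.01618022]), 'joint_efforts': array([-4.39101823e-04, -4.48466027e+01, -2.31278729e+01, -2.28905765e-04,
        4.77107271e-03,  2.08415663e-06]), 'position': array([ 0.12955001, -0.53415358,  0.19948635]), 'tool_rot': array([[ 9.71850575e-01,  2.35598086e-01, -4.94257080e-05],
       [ 2.35597886e-01, -9.71849427e-01,  1.52583732e-03],
       [ 3.11450007e-04, -1.49453047e-03, -9.99998835e-01]]), 'ft_force': array([ 0.58270953,  1.43583842, -1.12063436]), 'wrist_torque': array([ 0.03239802,  0.00173409, -0.01739647]), 'gripper_force': 0.0, 'grip_width': 0.08503878381122919}
side [0.34132442 0.8535828  0.68445831] [ 0.21836253 -0.82794998 -0.51654296] 536.7313508421582
column []
rack [([0.479, 0.3, -0.001], 0.89)]
slim_column []
stub_column [([0.661, -0.459, -0.0], 0.57)]
sleeve [([0.637, 0.046, 0.048], 0.9)]
mouth [([0.6, 0.04, 0.119], 0.89)]
valve [([0
[... 246 characters left out ...]
.459, 0.004], 0.84)]
top [ 0.38041359 -0.0949277   1.26557711] [ 0.15790878  0.02061829 -0.98723842] 500.2498920419105
column [([0.483, 0.297, 0.013], 0.51)]
rack [([0.484, 0.3, 0.002], 0.87)]
slim_column [([0.495, 0.358, 0.016], 0.46)]
stub_column [([0.471, 0.238, 0.016], 0.45), ([0.68, -0.238, 0.002], 0.15)]
sleeve [([0.64, 0.046, 0.052], 0.73)]
mouth [([0.601, 0.044, 0.122], 0.58)]
valve [([0.489, -0.278, -0.0], 0.85)]
selector_grip [([0.492, -0.28, 0.066], 0.66)]
amber_bottle [([0.682, -0.238, 0.003], 0.62), ([0.642, 0.042, 0.052], 0.51)]
beaker [([0.699, 0.267, -0.002], 0.79)]
vial_a [([0.457, -0.06, -0.001], 0.59), ([0.455, 0.045, 0.002], 0.42)]
wrench [([0.662, -0.456, -0.001], 0.84)]
```

View pics/side0.png

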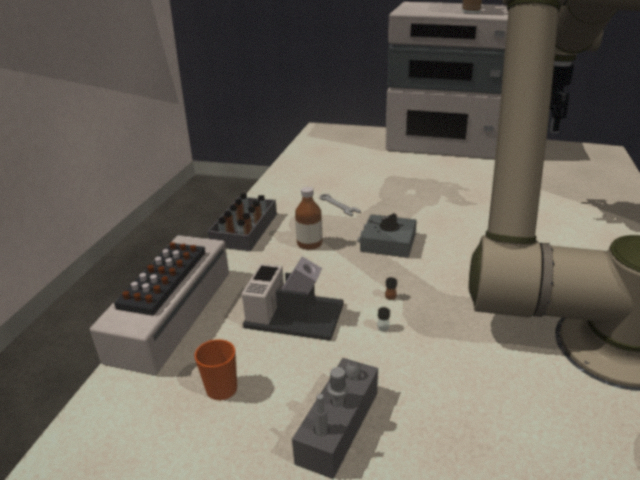

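View pics/top0.png

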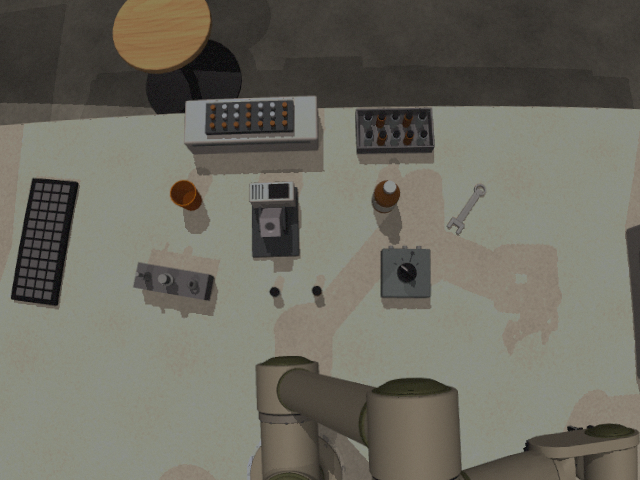

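The side view shows the collared column in the middle rack hole (338,385), with the slim one near (320,415) and the stub far (362,375). The sleeve mouth is at (305,270) and the knob at (390,222). The top view agrees: rack (172,280), sleeve (270,225), knob (407,271).

The tool cannot tilt. My plan is to pivot the column in the pads against the rack hole's edge, so I need the sleeve yaw.

```bash
cat > h.py <<'E'
import cv2,numpy as np
from rig import observe, optics, order, spotter
def avg(t,n=4,cams=("side","top"),near=None):
    out={}
    for c in cams:
        P=[]
        for _ in range(n):
            r=spotter.mark_of(t,c)
            r=[d for d in r if near is None or np.linalg.norm(np.array(d["point"])[:2]-near)<0.025]
            if r:P.append(r[0]["point"])
        if P: out[c]=(np.round(np.mean(P,0),4).tolist(),np.round(np.std(P,0),4).tolist(),len(P))
    return out
def proj(im,X):
    return cv2.projectPoints(np.float64(X).reshape(-1,1,3),np.float64(im["rvec"]),np.float64(im["tvec"]),np.float64(im["camera_matrix"]),np.float64(im["dist"]))[0].reshape(-1,2)
def plane(im,uv,z):
    n=cv2.undistortPoints(np.float64(uv).reshape(-1,1,2),np.float64(im["camera_matrix"]),np.float64(im["dist"])).reshape(-1,2)
    R=cv2.Rodrigues(np.float64(im["rvec"]))[0];C=-R.T@np.ravel(im["tvec"])
    d=np.c_[n,np.ones(len(n))]@R
    return C+d*((z-C[2])/d[:,2])[:,None]
E
python3 - <<'E'
from h import *
for t in["column","sleeve","mouth","selector_grip","rack"]: print(t,avg(t,4))
ims={c:optics.get_image(c) for c in("side","top")}
def crop(c,x,y,w,h,k): return cv2.resize(ims[c]["pixels"][y:y+h,x:x+w],(w*k,h*k),interpolation=cv2.INTER_CUBIC)
a=crop("top",240,170,80,100,5);b=crop("top",370,235,70,75,5)
cv2.imwrite("pics/c1.png",np.hstack([a,cv2.resize(b,(400,500))[:, :400]]))
a=crop("side",290,345,100,125,4);b=crop("side",240,250,100,125,4)
cv2.imwrite("pics/c2.png",np.hstack([a,b]))
E
```

```text
column {'top': ([0.4831, 0.2967, 0.0128], [0.0, 0.0, 0.0], 4)}
sleeve {'side': ([0.6367, 0.0463, 0.0479], [0.0, 0.0, 0.0], 4), 'top': ([0.6398, 0.0461, 0.0521], [0.0, 0.0, 0.0], 4)}
mouth {'side': ([0.6001, 0.0401, 0.1192], [0.0, 0.0, 0.0], 4), 'top': ([0.6012, 0.0438, 0.1221], [0.0, 0.0, 0.0], 4)}
selector_grip {'side': ([0.4901, -0.2813, 0.0694], [0.0, 0.0, 0.0], 4), 'top': ([0.4917, -0.2802, 0.0664], [0.0, 0.0, 0.0], 4)}
rack {'side': ([0.4788, 0.3005, -0.0013], [0.0, 0.0, 0.0], 4), 'top': ([0.4845, 0.2998, 0.0025], [0.0, 0.0, 0.0], 4)}
```

View pics/c1.png

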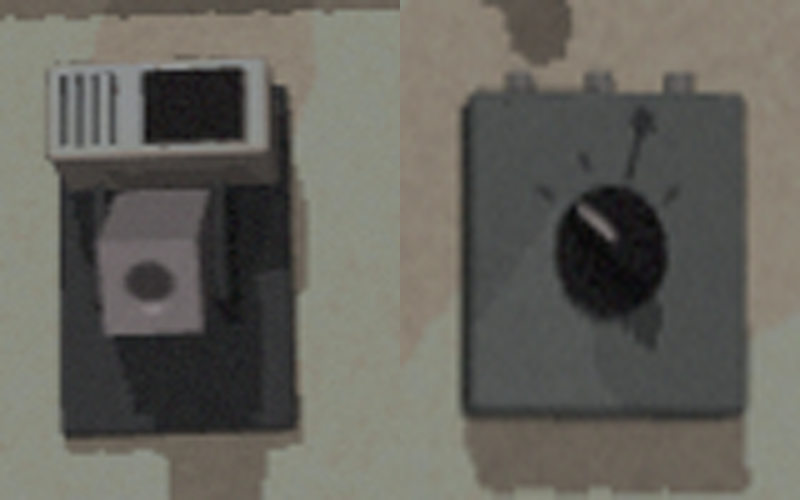

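View pics/c2.png

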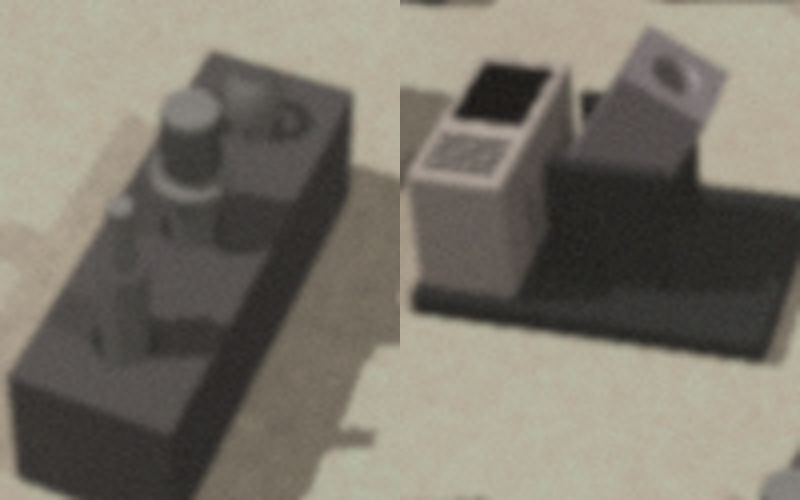

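The crops show the sleeve's bore at top pixel (270,226) and side pixel (309,269). The column head's top is at side (338,372). The knob's white line runs (407,271) to (401.5,266) in the top view, pointing near the first two ticks.

```bash
python3 - <<'E'
from h import *
S=optics.get_image("side");T=optics.get_image("top")
c=lambda x,y:(x/5+240,y/5+170)
v=lambda x,y:((x-400)*.175+370,y*.15+235)
def tri(us,ut):
    P=[];q=[]
    for im,u in((S,us),(T,ut)):
        R=cv2.Rodrigues(np.float64(im["rvec"]))[0];P.append(np.c_[R,np.ravel(im["tvec"])])
        q.append(cv2.undistortPoints(np.float64([[u]]),np.float64(im["camera_matrix"]),np.float64(im["dist"])).reshape(2,1))
    X=cv2.triangulatePoints(*P,*q);X=(X[:3]/X[3]).ravel();return X,proj(S,X)-us,proj(T,X)-ut
print("bore",tri((309.25,268.75),c(150,281)))
print("knob bar end/tip",plane(T,[v(613,240),v(580,207)],.076))
def yaw(p): d=p[1]-p[0];return np.degrees(np.arctan2(d[1],d[0]))
print("stand bottom",yaw(plane(T,[c(298,432),c(65,437)],.014))-90,"left",yaw(plane(T,[c(65,432),c(62,190)],.014)),"right",yaw(plane(T,[c(297,430),c(285,90)],.014)))
print("white box front top",yaw(plane(T,[c(268,150),c(50,157)],.084))-90)
print("face top/bottom",yaw(plane(T,[c(205,240),c(100,243)],.14))-90,yaw(plane(T,[c(203,332),c(105,335)],.11))-90)
print("valve bottom",yaw(plane(T,[v(742,412),v(466,412)],.045))-90,yaw(plane(T,[v(466,412),v(464,95)],.045)),yaw(plane(T,[v(742,412),v(742,95)],.045)))
for im,cn in((S,"side"),(T,"top")):
    r=spotter.cut_out("column",cn)
    for d in r[:2]:
        ys,xs=np.nonzero(d["pixels"]);print(cn,d["score"],xs.min(),xs.max(),ys.min(),ys.max(),xs.mean(),ys.mean())
print("col side",plane(S,[(338,372)],.122),"col top",plane(T,[(165,279)],.122))
print(proj(T,[[.483,.297,.122],[.483,.297,.0875]]),proj(S,[[.483,.297,.122],[.483,.297,.0875]]))
cr=T["pixels"][255:310,125:220];cv2.imwrite("pics/c3.png",cv2.resize(cr,None,fx=8,fy=8,interpolation=cv2.INTER_CUBIC))
E
```

```text
bore (array([0.59870423, 0.04311889, 0.11902268]), array([[-0.52786558, -0.10655068]]), array([[0.07992769, 0.42887787]]))
knob bar end/tip [[ 0.49217003 -0.27941809  0.076     ]
 [ 0.50434974 -0.2660538   0.076     ]]
stand bottom 0.12642509149108605 left 0.9610289309716036 right 1.4042841118413687
white box front top 0.44356149652470833
face top/bottom 0.3291359488727892 0.5478512686257346
valve bottom -1.3714918708876525 -1.5533850544782282 -2.7444036440731776
side 0.76 327 348 367 406 337.4144736842105 386.20888157894734
top 0.51 158 173 274 285 165.10526315789474 279.2171052631579
col side [[0.4802839  0.30036592 0.122     ]] col top [[0.47933718 0.29083587 0.122     ]]
[[162.49795078 277.47030107]
 [167.20062226 278.69156747]] [[336.73096522 370.11502528]
 [337.04611962 386.70926304]]
```

View pics/c3.png

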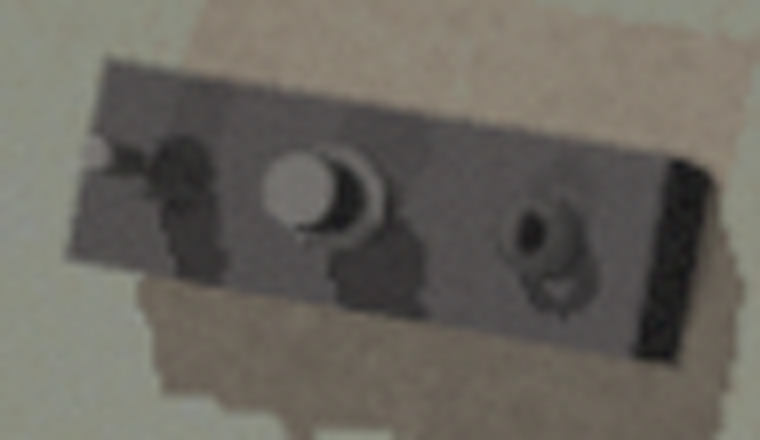

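The head's top is at crop (300,190), i.e. top pixel (162.5,278.8), which puts the column at about (0.4805, 0.298). The sleeve yaw is about 0.5° and the mouth about (0.600, 0.043, 0.120). Moving to the rack now.

>>> move_arm(series="4 -5 -2 5 0; 8 -10 -3 10 0; 11 -15 -3 13 0; 15 -20 -3 13 0; 18 -24.5 -3 13 0; 21 -29 -3 13 0; 24.5 -33.5 -3 13 0; 26.8 -36.3 -3 13 0", force=30)

```text
time_s: 4.6
position: [0.3048, -0.1165, 0.2304]
tool_rot: [[1.0, 0.012, 0.001], [0.012, -1.0, -0.001], [0.001, 0.001, -1.0]]
ft_force: [0.5, -0.4, -0.4]
grip_width: 0.0426
gripper_force: 0.0
```

>>> move_arm(series="2.5 -5.5 0 0 0; 5 -11 0 0 0; 7.5 -16.5 0 0 0; 9.5 -22 0 0 0; 12 -27.5 0 0 0; 14 -33 1 0 0; 16.5 -38 2 0 0; 18 -41.5 3 0 0")

```text
time_s: 5.6
position: [0.4805, 0.3006, 0.1995]
tool_rot: [[1.0, 0.012, -0.0], [0.012, -1.0, 0.0], [-0.0, -0.0, -1.0]]
ft_force: [-0.2, -0.4, -0.0]
grip_width: 0.0429
gripper_force: 0.0
```

```bash
python3 - <<'E'
from h import *
S=optics.get_image("side");T=optics.get_image("top");print(observe()["position"])
a=S["pixels"][300:470,260:460];b=T["pixels"][230:330,100:220]
cv2.imwrite("pics/d1.png",np.hstack([cv2.resize(a,None,fx=2.2,fy=2.2),cv2.resize(b,(350,374))]))
E
```

```text
[0.48013309 0.30092864 0.19818798]
```

View pics/d1.png

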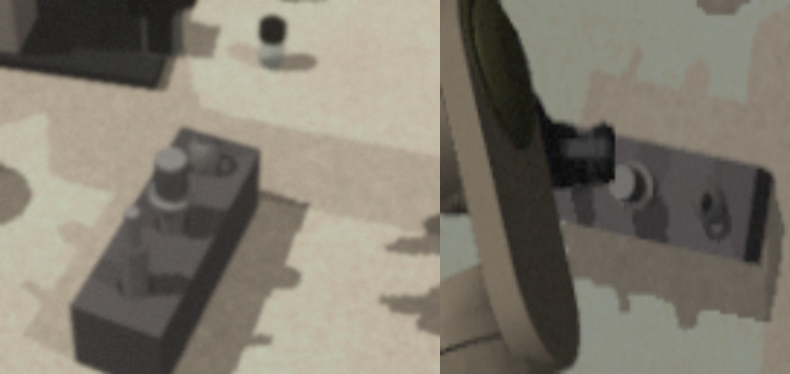

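```bash
python3 - <<'E'
from h import *
S=optics.get_image("side");T=optics.get_image("top");p=observe()["position"]
X=[p,p+[0,0,.019],p+[0,0,.08]]
print(p,proj(S,X),proj(T,X),proj(S,[[.4805,.298,.122]]))
cv2.imwrite("pics/d2.png",S["pixels"])
E
```

```text
[0.47976655 0.29848229 0.19973079] [[337.97482755 330.45723354]
 [337.79800497 319.75825185]
 [337.18971496 283.23030355]] [[150.17728184 275.91984503]
 [147.07993376 275.13843255]
 [136.39755509 272.43505846]] [[338.23069263 370.85540766]]
```

View pics/d2.png

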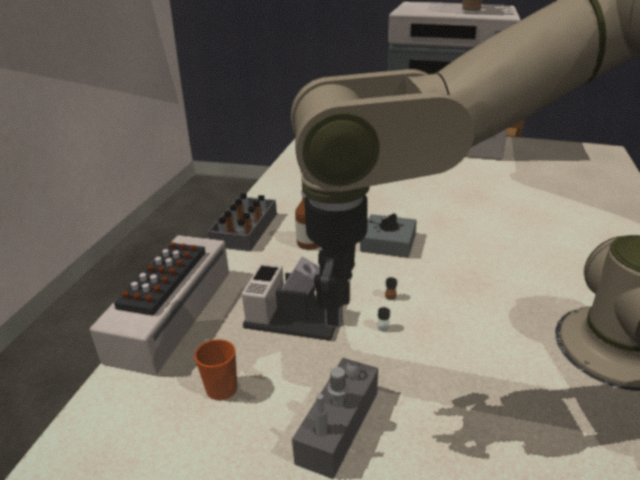

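The arm is over the rack, with the fingertips at about (335,322) in the side view, where they should be. Descending to grip the upper head.

>>> move_arm(series="0 0 4 0 0; 0 0 8 0 0; 0 0 10.7 0 0; 0 0 10.7 0 0; 0 0 10.7 0 -1; 0 0 10.7 0 -1; 0 0 10.7 0 -1; 0 0 10.7 0 -1", force=30)

```text
time_s: 6.8
position: [0.48, 0.2984, 0.0935]
tool_rot: [[1.0, 0.011, 0.001], [0.011, -1.0, 0.0], [0.001, -0.0, -1.0]]
ft_force: [0.8, 0.2, -0.6]
grip_width: 0.0
gripper_force: 0.0
```

```bash
python3 - <<'E'
from h import *
import time
S=optics.get_image("side");S=optics.get_image("side");T=optics.get_image("top");s=observe();p=s["position"];print(p,s["grip_width"],s["time_s"],proj(S,[p]),proj(T,[p]))
a=S["pixels"][250:450,260:440];b=T["pixels"][220:340,90:230]
cv2.imwrite("pics/d3.png",np.hstack([cv2.resize(a,(450,500)),cv2.resize(b,(350,300),interpolation=cv2.INTER_CUBIC).copy() if 0 else cv2.copyMakeBorder(cv2.resize(b,(350,300)),0,200,0,0,0)]))
E
```

```text
[0.47995196 0.29837474 0.09318583] -0.0006405544661132314 6.95 [[338.76381105 385.01708731]] [[165.85931526 279.77078442]]
```

View pics/d3.png

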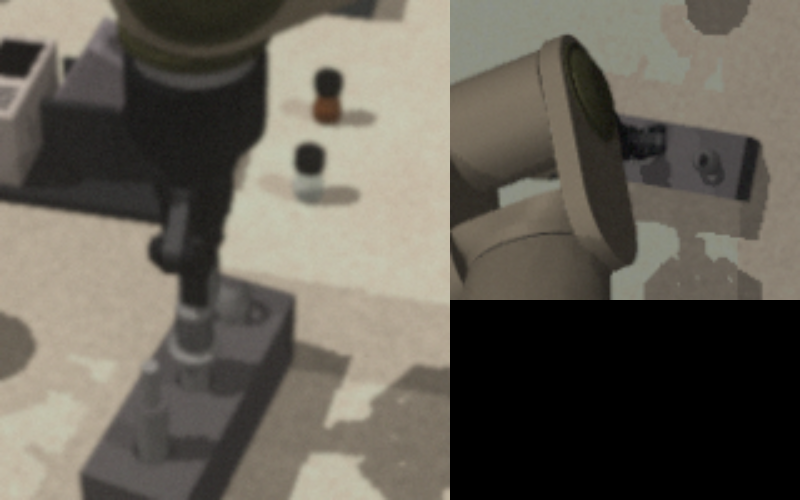

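The picture shows the shut fingers over the head's top, with their tip at about (338,372), although the reported TCP projects to row 385. The fingers closed above the head, or else the picture lags. I'll check numerically for lag and find where the fingertip really is.

```bash
python3 - <<'E'
from h import *
S=optics.get_image("side");im=S["pixels"];d=cv2.imread("pics/d2.png")
old=cv2.resize(cv2.imread("pics/d3.png")[:,:450],(180,200))
print("diff",np.abs(old.astype(int)-im[250:450,260:440]).mean(), observe()["position"],observe()["ft_force"])
for n in("column","stub_column","slim_column"):
  for r in spotter.cut_out(n,"side")[:2]:
    ys,xs=np.nonzero(r["pixels"]);print(n,r["score"],xs.min(),xs.max(),ys.min(),ys.max())
print(im[340:400:2,334:344].mean((1,2)).astype(int))
print(d[340:400:2,334:344].mean((1,2)).astype(int))
E
```

```text
diff 1.948888888888889 [0.47996219 0.2983682  0.09313807] [-0.27791684 -0.55587     1.24183112]
column 0.71 327 348 372 405
stub_column 0.46 393 412 247 258
slim_column 0.85 315 326 395 435
slim_column 0.58 282 309 258 293
[ 34  35  37  39  38  37  34  33  32  32  33  36  36  36  37  38  57  91
  98  76  63  63  61  61  62  73 107 114  77  70]
[151 160 160 160 160 160 163 161 158 146 137 125 116 114 127 133 135 134
 111  78  64  64  62  61  62  73 107 114  76  69]
```

>>> move_arm(series="0 0 0 0 0; 0 0 0 0 0; 0 0 0 0 0; 0 0 1.5 0 0; 0 0 1.5 0 -1; 0 0 1.5 0 -1; 0 0 1.5 0 -1; 0 0 1.5 0 -1", force=25)

```text
time_s: 8.15
position: [0.4799, 0.2983, 0.0782]
tool_rot: [[1.0, 0.011, -0.0], [0.011, -1.0, -0.0], [-0.0, 0.0, -1.0]]
ft_force: [-0.9, -0.5, -2.9]
grip_width: 0.0209
gripper_force: 24.5
```

Gripped: width is 21 mm. The fingertips really stand about 28 mm higher than the reported TCP, so I regrip 14 mm lower.

>>> move_arm(series="0 0 0 0 0; 0 0 0 0 0; 0 0 0.7 0 0; 0 0 1.3 0 0; 0 0 1.3 0 0; 0 0 1.3 0 -1; 0 0 1.3 0 -1; 0 0 1.3 0 -1", force=25)

```text
time_s: 9.15
position: [0.4801, 0.2985, 0.0653]
tool_rot: [[1.0, 0.011, 0.0], [0.011, -1.0, 0.0], [0.0, -0.0, -1.0]]
ft_force: [0.2, 2.1, 0.3]
grip_width: 0.0212
gripper_force: 24.8
```

```bash
python3 - <<'E'
from h import *
S=optics.get_image("side");im=S["pixels"];s=observe();print(s["position"],s["grip_width"],s["ft_force"])
for r in spotter.cut_out("column","side")[:2]:
    ys,xs=np.nonzero(r["pixels"]);print(r["score"],xs.min(),xs.max(),ys.min(),ys.max())
print(im[360:400,334:344].mean((1,2)).astype(int))
print(proj(S,[[.48,.298+dy,z] for dy in(0,.011,.025) for z in(.09,.1)]))
E
```

```text
[0.48006736 0.29853588 0.06530044] 0.021344012393911663 [0.34412331 0.36868411 0.31863952]
0.76 327 347 385 406
[35 35 36 35 34 35 34 33 32 33 33 30 31 30 30 32 32 33 34 35 36 40 41 41
 40 41 41 40 41 41 45 55 67 74 74 72 68 67 69 71]
[[338.8148605  386.3366979 ]
 [338.73750293 381.59390372]
 [337.10379178 391.63409618]
 [337.01344873 386.88069664]
 [334.87124986 398.53871039]
 [334.7634496  393.77333187]]
```

Good grip, with the tips at about z 0.096. Now lift until the foot is about 7 mm in the hole, then tilt the column against the rim towards −x.

>>> move_arm(series="0 0 -1 0 -1; 0 0 -2.4 0 -1; 0 0 -3.8 0 -1; 0 0 -3.8 0 -1", force=25)

```text
time_s: 9.75
position: [0.4805, 0.2985, 0.1047]
tool_rot: [[1.0, 0.011, 0.002], [0.011, -1.0, 0.001], [0.002, -0.001, -1.0]]
ft_force: [-0.8, 0.0, -1.7]
grip_width: 0.021
gripper_force: 24.8
```

```bash
python3 - <<'E'
from h import *
S=optics.get_image("side");im=S["pixels"];s=observe();print(s["position"],s["grip_width"],s["ft_force"])
for r in spotter.cut_out("column","side")[:2]:
    ys,xs=np.nonzero(r["pixels"]);print(r["score"],xs.min(),xs.max(),ys.min(),ys.max())
    w=r["pixels"].sum(1);print({y:(w[y],np.nonzero(r["pixels"][y])[0].mean().round(1)) for y in range(ys.min(),ys.max()+1)})
print(proj(S,[[.48,.298,z] for z in(.053,.06,.123,.128)]))
E
```

```text
[0.48009928 0.29839879 0.10373968] 0.0208215625310041 [-0.16409926 -1.01054051 -2.52662665]
0.65 326 346 367 405
{367: (np.int64(2), np.float64(327.5)), 368: (np.int64(4), np.float64(331.8)), 369: (np.int64(5), np.float64(331.2)), 370: (np.int64(7), np.float64(333.0)), 371: (np.int64(8), np.float64(332.8)), 372: (np.int64(11), np.float64(334.5)), 373: (np.int64(19), np.float64(336.0)), 374: (np.int64(18), np.float64(336.5)), 375: (np.int64(17), np.float64(336.0)), 376: (np.int64(15), np.float64(336.0)), 377: (np.int64(14), np.float64(336.5)), 378: (np.int64(14), np.float64(336.5)), 379: (np.int64(14), np.float64(336.5)), 380: (np.int64(14), np.float64(336.5)), 381: (np.int64(14), np.float64(336.5)), 382: (np.int64(14), np.float64(336.5)), 383: (np.int64(13), np.float64(337.0)), 384: (np.int64(13), np.float64(337.0)), 385: (np.int64(13), np.float64(337.0)), 386: (np.int64(13), np.float64(337.0)), 387: (np.int64(12), np.float64(336.5)), 388: (np.int64(12), np.float64(336.5)), 389: (np.int64(12), np.float64(336.5)), 390: (np.int64(12), np.float64(337.5)), 391: (np.int64(12), np.float64(
[... 679 characters left out ...]
4(8), np.float64(408.5)), 244: (np.int64(9), np.float64(408.0)), 245: (np.int64(12), np.float64(406.5)), 246: (np.int64(15), np.float64(404.0)), 247: (np.int64(18), np.float64(402.5)), 248: (np.int64(21), np.float64(401.0)), 249: (np.int64(23), np.float64(400.0)), 250: (np.int64(24), np.float64(398.5)), 251: (np.int64(26), np.float64(397.5)), 252: (np.int64(28), np.float64(396.5)), 253: (np.int64(27), np.float64(396.0)), 254: (np.int64(26), np.float64(396.5)), 255: (np.int64(22), np.float64(398.5)), 256: (np.int64(15), np.float64(401.0)), 257: (np.int64(6), np.float64(404.5))}
[[339.09033473 403.29060272]
 [339.03948241 400.15321182]
 [338.55466945 370.41511778]
 [338.51399431 367.9339498 ]]
```

Lifted with the column: the collar moved up to row ~373. Now tilt.

>>> move_arm(series="-0.9 0 0 0 -1; -1.7 0 0 0 -1; -2.5 0 0.1 0 -1; -3.3 0 0.25 0 -1; -4.1 0 0.5 0 -1; -4.9 0 0.8 0 -1; -5.1 0 0.9 0 -1; -5.1 0 0.9 0 -1", force=25)

```text
time_s: 10.85
position: [0.4289, 0.2978, 0.0942]
tool_rot: [[1.0, 0.011, -0.0], [0.011, -1.0, -0.0], [-0.0, 0.0, -1.0]]
ft_force: [0.5, 0.2, 0.5]
grip_width: 0.0209
gripper_force: 24.4
```

```bash
cat > tilt.py <<'E'
from h import *
S=optics.get_image("side");s=observe();print(s["position"],s["grip_width"],s["ft_force"])
for r in spotter.cut_out("column","side")[:1]:
    m=r["pixels"];ys,xs=np.nonzero(m);print(r["score"],xs.min(),xs.max(),ys.min(),ys.max())
    print([(int(y),int(np.nonzero(m[y])[0].min()),int(np.nonzero(m[y])[0].max())) for y in range(ys.min(),ys.max()+1,2) if m[y].any()])
g=s["position"]+[0,0,.05]
for th in(0,15,25,30,35):
    a=np.array([-np.sin(np.radians(th)),0,np.cos(np.radians(th))]);print(th,proj(S,[g-.1*a,g-.063*a,g-.0275*a]).round(1).tolist())
E
python3 tilt.py
```

```text
[0.42901292 0.29776309 0.09421704] 0.021185756733988665 [ 0.62300921  0.04537361 -0.28876833]
0.67 334 367 366 405
[(366, 355, 359), (368, 353, 360), (370, 352, 362), (372, 351, 364), (374, 351, 364), (376, 351, 364), (378, 351, 364), (380, 349, 364), (382, 347, 367), (384, 345, 366), (386, 343, 359), (388, 341, 357), (390, 340, 355), (392, 338, 353), (394, 336, 351), (396, 334, 350), (398, 334, 348), (400, 334, 346), (402, 335, 344), (404, 336, 343)]
0 [[371.6, 412.7], [372.2, 395.9], [372.8, 378.9]]
15 [[355.1, 408.3], [361.5, 393.1], [368.0, 377.7]]
25 [[344.7, 403.9], [354.8, 390.2], [365.0, 376.4]]
30 [[339.7, 401.2], [351.6, 388.5], [363.5, 375.6]]
35 [[335.0, 398.3], [348.5, 386.6], [362.2, 374.7]]
```

Tilted about 30° (side mask centreline (351,386) to (340,400)). Grip harder, lift out, and go to the hover before the mouth.

>>> move_arm(series="0 0 0 0 -1; 0 0 -2 0 -1; 0 0 -5 0 -1; 0 0 -9 0 -1; 2 5 -9 0 -1; 4 10 -9 0 -1; 6 15 -9 0 -1; 8 20 -9 0 -1", force=60)

```text
time_s: 11.95
position: [0.5108, 0.097, 0.1836]
tool_rot: [[1.0, 0.011, -0.002], [0.011, -1.0, 0.0], [-0.002, -0.0, -1.0]]
ft_force: [1.4, 0.8, -2.4]
grip_width: 0.02
gripper_force: 59.3
```

>>> move_arm(series="1 3 0 0 -1; 2 5.6 0 0 -1; 2 5.6 0 0 -1; 2 5.6 0 0 -1", force=60)

```text
time_s: 12.45
position: [0.5311, 0.0434, 0.1837]
tool_rot: [[1.0, 0.011, -0.002], [0.011, -1.0, 0.001], [-0.002, -0.001, -1.0]]
ft_force: [0.4, 0.9, -1.8]
grip_width: 0.0204
gripper_force: 59.4
```

```bash
python3 tilt.py; python3 - <<'E'
from h import *
S=optics.get_image("side");T=optics.get_image("top")
for r in spotter.cut_out("column","top")[:1]:
    ys,xs=np.nonzero(r["pixels"]);print("top",r["score"],xs.min(),xs.max(),ys.min(),ys.max())
a=S["pixels"][170:340,240:400]; b=T["pixels"][170:290,220:320]
cv2.imwrite("pics/e1.png",np.hstack([cv2.resize(a,(471,500),interpolation=cv2.INTER_CUBIC),cv2.resize(b,(320,384)) if 0 else cv2.copyMakeBorder(cv2.resize(b,(320,384),interpolation=cv2.INTER_CUBIC),0,116,0,0,0)]))
E
```

```text
[0.53114027 0.04361216 0.18386509] 0.020311728865541983 [ 0.01164428  0.16622962 -1.89477328]
0.79 314 340 219 260
[(219, 333, 335), (221, 330, 335), (223, 328, 335), (225, 327, 335), (227, 326, 335), (229, 326, 335), (231, 326, 336), (233, 326, 339), (235, 326, 340), (237, 325, 338), (239, 324, 334), (241, 323, 332), (243, 322, 331), (245, 321, 330), (247, 319, 329), (249, 318, 327), (251, 317, 326), (253, 315, 325), (255, 314, 324), (257, 314, 322), (259, 315, 321)]
0 [[343.3, 266.5], [343.1, 249.5], [343.0, 232.6]]
15 [[329.7, 263.3], [334.4, 247.5], [339.1, 231.7]]
25 [[321.1, 259.6], [328.9, 245.1], [336.6, 230.7]]
30 [[317.1, 257.3], [326.3, 243.7], [335.4, 230.0]]
35 [[313.2, 254.7], [323.8, 242.0], [334.3, 229.3]]
top 0.59 447 486 184 233
```

View pics/e1.png

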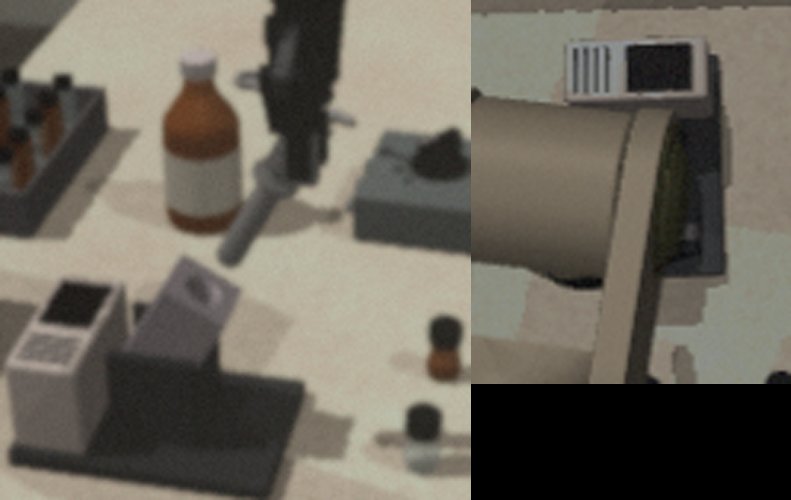

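The side crop shows the column held tilted above the sleeve, with its foot at about (318,258) and the bore at (309,269). The tilt is close to the bore's. Next I compare the column axis with the bore axis in the image.

```bash
python3 - <<'E'
from h import *
S=optics.get_image("side")
a=np.array([-.5,0,.866]);p=np.array([.866,0,.5])
for m in([.5987,.0431,.119],[.600,.043,.120]):
    m=np.array(m);q=proj(S,[m,m+.033*a,m+.033*a-.005*p,m+.133*a, m+.033*a+[0,.005,0]]);print(q.round(1).tolist(), (q[3]-q[1])[0]/(q[3]-q[1])[1])
E
```

```text
[[308.7, 268.6], [316.6, 256.9], [318.9, 258.3], [342.3, 218.7], [315.9, 258.4]] -0.672214725848213
[[308.1, 268.1], [315.9, 256.4], [318.2, 257.8], [341.6, 218.1], [315.2, 257.8]] -0.6706022370045888
```

>>> move_arm(series="0.5 0 0 0 -1; 1 0 0.87 0 -1; 1.5 0 1.73 0 -1; 1.75 0 2.17 0 -1; 2 0 2.6 0 -1; 2.25 0 3.03 0 -1; 2.5 0 3.46 0 -1; 2.5 0 3.46 0 -1", force=40)

```text
time_s: 13.75
position: [0.5565, 0.0433, 0.1489]
tool_rot: [[1.0, 0.011, -0.001], [0.011, -1.0, 0.0], [-0.001, -0.0, -1.0]]
ft_force: [0.2, 1.1, -4.7]
grip_width: 0.02
gripper_force: 59.5
```

```bash
python3 tilt.py
```

```text
[0.55658151 0.04327567 0.14909633] 0.020377009813502708 [-1.8690247   0.17034581 -5.13240265]
0.64 305 326 236 272
[(236, 319, 321), (238, 318, 321), (240, 315, 321), (242, 313, 321), (244, 313, 322), (246, 313, 322), (248, 313, 324), (250, 313, 326), (252, 312, 324), (254, 311, 321), (256, 310, 320), (258, 310, 319), (260, 308, 318), (262, 307, 316), (264, 306, 315), (266, 305, 314), (268, 305, 313), (270, 306, 312), (272, 308, 310)]
0 [[330.4, 280.0], [330.0, 263.8], [329.6, 247.5]]
15 [[317.2, 276.9], [321.5, 261.8], [325.8, 246.7]]
25 [[308.9, 273.3], [316.1, 259.5], [323.4, 245.6]]
30 [[304.9, 271.0], [313.6, 258.0], [322.3, 245.0]]
35 [[301.1, 268.5], [311.1, 256.4], [321.2, 244.3]]
```

>>> move_arm(series="0.15 0 0.26 0 -1; 0.3 0 0.52 0 -1; 0.5 0 0.87 0 -1; 0.6 0 1.04 0 -1; 0.6 0 1.04 0 -1", force=30)

```text
time_s: 14.48
position: [0.5625, 0.0433, 0.1387]
tool_rot: [[1.0, 0.011, -0.001], [0.011, -1.0, 0.0], [-0.001, -0.0, -1.0]]
ft_force: [-4.3, 1.5, -3.5]
grip_width: 0.02
gripper_force: 59.6
```

```bash
python3 tilt.py
```

```text
[0.56254615 0.04333258 0.13868536] 0.020153218650103874 [-3.59278208  1.0844599  -4.9815213 ]
0.71 305 323 242 272
[(242, 317, 317), (244, 314, 317), (246, 312, 318), (248, 311, 318), (250, 311, 319), (252, 312, 320), (254, 311, 323), (256, 310, 322), (258, 309, 319), (260, 308, 318), (262, 307, 317), (264, 306, 315), (266, 306, 314), (268, 305, 313), (270, 306, 312), (272, 309, 310)]
0 [[327.5, 284.1], [327.0, 268.0], [326.6, 252.0]]
15 [[314.4, 281.0], [318.6, 266.1], [322.8, 251.1]]
25 [[306.1, 277.4], [313.3, 263.8], [320.5, 250.1]]
30 [[302.1, 275.2], [310.7, 262.3], [319.3, 249.5]]
35 [[298.4, 272.7], [308.3, 260.7], [318.2, 248.8]]
```

The foot is entering: the mask bottom stays at row 272 while the collar advances. Continue.

>>> move_arm(series="0.15 0 0.35 0 -1; 0.3 0 0.6 0 -1; 0.45 0 0.87 0 -1; 0.7 0 1.3 0 -1; 0.9 0 1.73 0 -1; 0.9 0 1.73 0 -1", force=30)

```text
time_s: 15.32
position: [0.5705, 0.0437, 0.1216]
tool_rot: [[1.0, 0.011, -0.003], [0.011, -1.0, 0.0], [-0.003, -0.0, -1.0]]
ft_force: [-9.0, 2.3, -0.8]
grip_width: 0.0201
gripper_force: 60.1
```

```bash
python3 tilt.py
```

```text
[0.57050445 0.04366371 0.12156257] 0.02004558289488921 [-8.3425614   1.35173329 -0.59493415]
0.51 304 320 248 272
[(248, 313, 313), (250, 312, 314), (252, 308, 314), (254, 307, 314), (256, 306, 314), (258, 307, 315), (260, 307, 316), (262, 307, 320), (264, 306, 317), (266, 305, 314), (268, 304, 312), (270, 305, 311), (272, 308, 310)]
0 [[323.7, 290.9], [323.2, 275.2], [322.6, 259.4]]
15 [[310.7, 287.8], [314.8, 273.2], [318.9, 258.6]]
25 [[302.5, 284.2], [309.5, 270.9], [316.6, 257.5]]
30 [[298.6, 282.1], [307.0, 269.5], [315.4, 256.9]]
35 [[294.8, 279.6], [304.6, 267.9], [314.4, 256.2]]
```

>>> move_arm(series="-0.1 0 0 0 -1; 0.1 0 0.43 0 -1; 0.3 0 0.87 0 -1; 0.55 0 1.3 0 -1; 0.8 0 1.73 0 -1; 0.8 0 1.73 0 -1", force=30)

```text
time_s: 16.18
position: [0.5778, 0.0439, 0.1043]
tool_rot: [[1.0, 0.011, -0.005], [0.011, -1.0, 0.001], [-0.005, -0.001, -1.0]]
ft_force: [-13.3, 1.9, 1.0]
grip_width: 0.0199
gripper_force: 60.1
```

```bash
python3 tilt.py
```

```text
[0.57782669 0.04388939 0.10429519] 0.020079365543727818 [-12.32416984   2.45530953   0.55466144]
0.69 295 306 207 249
[(207, 297, 299), (209, 296, 302), (211, 295, 305), (213, 295, 306), (215, 295, 304), (217, 295, 304), (219, 295, 304), (221, 295, 304), (223, 295, 304), (225, 296, 305), (227, 296, 305), (229, 296, 305), (231, 296, 305), (233, 296, 302), (235, 296, 301), (237, 296, 301), (239, 297, 302), (241, 297, 302), (243, 297, 303), (245, 297, 304), (247, 299, 304), (249, 302, 304)]
0 [[320.3, 297.7], [319.7, 282.2], [319.1, 266.7]]
15 [[307.5, 294.6], [311.5, 280.2], [315.4, 265.9]]
25 [[299.3, 291.0], [306.2, 277.9], [313.1, 264.9]]
30 [[295.4, 288.9], [303.7, 276.6], [312.0, 264.3]]
35 [[291.7, 286.4], [301.3, 275.0], [310.9, 263.6]]
```

>>> move_arm(series="-0.2 0 0 0 -1; -0.1 0 0.2 0 -1; 0.05 0 0.4 0 -1; 0.15 0 0.6 0 -1; 0.2 0 0.7 0 -1; 0.2 0 0.7 0 -1", force=30)

```text
time_s: 17.02
position: [0.5804, 0.0438, 0.0987]
tool_rot: [[1.0, 0.011, -0.002], [0.011, -1.0, 0.0], [-0.002, -0.0, -1.0]]
ft_force: [-15.3, 1.9, 10.1]
grip_width: 0.0201
gripper_force: 60.8
```

```bash
python3 tilt.py
```

```text
[0.58035641 0.04382563 0.09866069] 0.019757659661288913 [-16.04291546   2.52917776   9.29812947]
0.65 302 311 261 272
[(261, 306, 308), (263, 303, 309), (265, 302, 309), (267, 303, 309), (269, 304, 310), (271, 305, 311)]
0 [[319.1, 299.8], [318.5, 284.4], [317.9, 269.1]]
15 [[306.4, 296.7], [310.3, 282.4], [314.3, 268.2]]
25 [[298.3, 293.2], [305.1, 280.2], [311.9, 267.2]]
30 [[294.4, 291.0], [302.6, 278.8], [310.8, 266.6]]
35 [[290.7, 288.6], [300.2, 277.2], [309.8, 265.9]]
```

The axial push is about 17 N, so it is probably seated. Release, back off, and check.

>>> move_arm(series="0 0 0 0 0.2; 0 0 0 0 0.2; 0 0 0 0 0.2; 0 0 0 0 0.2; -0.8 0 -2 0 0.2; -2 0 -5 0 0.2; -3 0 -9 0 0.2; -3 0 -9 0 0.2")

```text
time_s: 18.12
position: [0.5524, 0.043, 0.192]
tool_rot: [[1.0, 0.011, 0.008], [0.011, -1.0, -0.001], [0.008, 0.001, -1.0]]
ft_force: [0.2, 0.4, -1.4]
grip_width: 0.0512
gripper_force: 0.0
```

```bash
cat > seat.py <<'E'
from h import *
S=optics.get_image("side");T=optics.get_image("top");s=observe();print(s["position"],s["time_s"],s["ft_force"])
for c in("side","top"):
    print(c,[(np.round(r["point"],4).tolist(),round(r["score"],2)) for r in spotter.mark_of("column",c)[:2]])
    for r in spotter.cut_out("column",c)[:1]:
        m=r["pixels"];ys,xs=np.nonzero(m);print(r["score"],xs.min(),xs.max(),ys.min(),ys.max())
m=np.array([.600,.043,.120]);a=np.array([-.5,0,.866])
for d in(0,.003,.006,.01): print(d,"collar top c, head top c",proj(S,[m+(d+.005)*a,m+(d+.037)*a]).round(1).tolist())
cv2.imwrite("pics/f1.png",cv2.resize(S["pixels"][220:310,260:360],None,fx=6,fy=6,interpolation=cv2.INTER_CUBIC))
E
python3 seat.py
```

```text
[0.551532   0.04313357 0.18842941] 18.225 [-0.44561562 -0.51461655 -0.57820097]
side []
0.82 302 322 251 274
top []
0 collar top c, head top c [[309.2, 266.4], [316.9, 254.9]]
0.003 collar top c, head top c [[309.9, 265.3], [317.6, 253.8]]
0.006 collar top c, head top c [[310.6, 264.2], [318.4, 252.8]]
0.01 collar top c, head top c [[311.6, 262.8], [319.3, 251.3]]
```

View pics/f1.png

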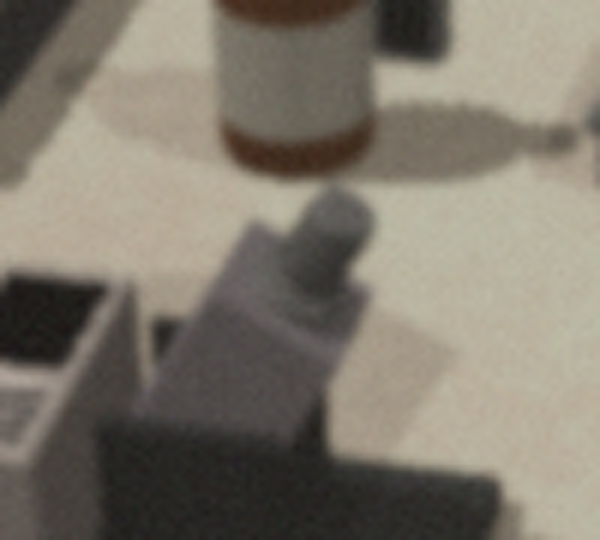

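The picture shows the column's collar flat on the sleeve face, with the head top at about (317.5,255), which is the seated prediction. Next the knob.

>>> move_arm(series="-1 5 -2 -8 0; -2 10 -2 -16 0; -3 15 -2 -24 0; -4 20 -2 -32 0; -5 25 -2 -40 0; -6 30 -2 -47 0; -6.4 32.4 -2 -47 0; -6.4 32.4 -2 -47 0")

```text
time_s: 19.42
position: [0.4908, -0.2829, 0.2065]
tool_rot: [[0.676, 0.737, -0.001], [0.737, -0.676, 0.001], [-0.0, -0.002, -1.0]]
ft_force: [0.2, -0.1, 0.2]
grip_width: 0.0431
gripper_force: 0.0
```

```bash
cat > knob.py <<'E'
from h import *
T=optics.get_image("top");S=optics.get_image("side");s=observe();R=s["tool_rot"]
print(s["time_s"],s["position"],"yaw",np.degrees(np.arctan2(R[1,0],R[0,0])),s["q"].round(1),s["ft_force"],s["grip_width"])
for im,c in((S,"side"),(T,"top")):
    print(c,[(np.round(r["point"],4).tolist(),round(r["score"],2)) for r in spotter.mark_of("selector_grip",c)[:1]])
g=T["pixels"].astype(int).sum(2)
print(g[262:276,396:412])
E
python3 knob.py
```

```text
19.525 [ 0.49129765 -0.28091087  0.20705321] yaw 47.622544092799714 [-41.8  23.2  71.    0.   85.9   0.6] [-0.21332087 -0.17445114  0.45118331] 0.04244466896484122
side [([0.4885, -0.2826, 0.0693], 0.65)]
top [([0.4904, -0.2785, 0.0691], 0.59)]
[[343 348 344 346 346 338 293 212 220 218 217 215 214 219 226 258]
 [347 341 350 346 345 294 212 167 147  91  59  77 112  96 161 217]
 [345 347 343 342 297 174  93  73  38  69  59  67  77  66  76 108]
 [343 340 346 313 171 179 163  98  84  52  47  79  80  83  83  70]
 [346 346 318 193  73 284 304 230 138  91  45  71  75  73  98  47]
 [341 328 218  90  36 141 304 351 288 192  70  69  58  59  69  46]
 [337 246 135  67  41  72  67 283 381 341 197  89  64  75  65  69]
 [292 217 212 152  64  43  46  74 215 361 335 199  89  59  79  92]
 [262 243 304 266 173  63  44  44  69 148 352 264 112  71  91  46]
 [283 301 315 316 295 196 100  41  75  53  94 145  91  84  55  41]
 [288 308 318 316 322 302 240 150  79  41  77  73  92  55  70  58]
 [302 301 310 315 330 339 342 275 157  42  54  71  65  85  72  72]
 [298 304 313 314 337 334 347 346 282 193  82  37  90  85  47  95]
 [299 311 314 318 333 335 349 356 359 316 249 128 148 122 105  88]]
```

>>> move_arm(series="0 0 5 0 0; 0 0 10 0 0; 0 0 14.5 0 0; 0 0 16 0 0; 0 0 17.2 0 0; 0 0 17.8 0 0; 0 0 17.8 0 0")

```text
time_s: 20.5
position: [0.4916, -0.2818, 0.0302]
tool_rot: [[0.674, 0.739, 0.001], [0.739, -0.674, -0.001], [0.0, 0.001, -1.0]]
ft_force: [-0.4, 0.0, -0.3]
grip_width: 0.043
gripper_force: 0.0
```

>>> move_arm(series="0 0 0 0 -1; 0 0 0 0 -1; 0 0 0 0 -1; 0 0 0 0 -1; 0 0 0 0 -1", force=30)

```text
time_s: 21.12
position: [0.4923, -0.2829, 0.0305]
tool_rot: [[0.674, 0.739, 0.003], [0.739, -0.674, -0.003], [-0.0, 0.004, -1.0]]
ft_force: [2.7, -4.4, 2.7]
grip_width: 0.011
gripper_force: 34.7
```

Gripped the bar. Turning clockwise 66.5°.

>>> move_arm(series="0 0 0 9 -1; 0 0 0 18 -1; 0 0 0 27 -1; 0 0 0 36 -1; 0 0 0 45 -1; 0 0 0 54 -1; 0 0 0 62 -1; 0 0 0 66.5 -1")

```text
time_s: 22.12
position: [0.4917, -0.2804, 0.0304]
tool_rot: [[0.945, -0.327, 0.001], [-0.327, -0.945, 0.002], [0.0, -0.002, -1.0]]
ft_force: [1.6, 5.5, 7.9]
grip_width: 0.0113
gripper_force: 35.5
```

>>> move_arm(series="0 0 0 0 -1; 0 0 0 0 -1; 0 0 0 0 -1; 0 0 0 0 0; 0 0 0 0 0; 0 0 0 0 0; 0 0 -3 0 0; 0 0 -7 0 0")

```text
time_s: 23.12
position: [0.4908, -0.2813, 0.0995]
tool_rot: [[0.946, -0.324, -0.002], [-0.324, -0.946, 0.002], [-0.002, -0.001, -1.0]]
ft_force: [0.9, -0.5, 0.1]
grip_width: 0.0426
gripper_force: 0.0
```

>>> move_arm(series="0 -5 -4 0 0; 0 -10 -8 0 0; -5 -15 -9 0 0; -10 -15 -9 0 0; -14 -15 -9 0 0; -14 -15 -9 0 0")

```text
time_s: 23.88
position: [0.4056, -0.0933, 0.1899]
tool_rot: [[0.946, -0.323, 0.0], [-0.323, -0.946, -0.0], [0.0, 0.0, -1.0]]
ft_force: [0.4, -0.2, 0.6]
grip_width: 0.0428
gripper_force: 0.0
```

```bash
python3 knob.py; python3 - <<'E'
from h import *
T=optics.get_image("top");S=optics.get_image("side");p=T["pixels"].astype(int).sum(2)
sub=p[258:284,394:422];ys,xs=np.nonzero(sub>240)
# bright pixels close to the knob centre (dark disc)
c=proj(T,[[.491,-.2805,.076]])[0];xs=xs+394;ys=ys+258
k=np.hypot(xs-c[0],ys-c[1])<8;w=p[ys[k],xs[k]]-150.
P=np.c_[xs[k],ys[k]];mu=(P*w[:,None]).sum(0)/w.sum();u,_,_=np.linalg.svd(((P-mu)*w[:,None]).T@(P-mu))
d=u[:,0];d=d if d[1]<0 else -d
q=plane(T,[mu-3*d,mu+3*d],.076);v=q[1]-q[0]
print("centre",c,"line",P.tolist(),mu,"pointer yaw",np.degrees(np.arctan2(v[1],v[0])))
for r in spotter.cut_out("column","side")[:1]:
    ys,xs=np.nonzero(r["pixels"]);print(r["score"],xs.min(),xs.max(),ys.min(),ys.max())
E
```

```text
23.975 [ 0.40782884 -0.09467798  0.18984021] yaw -18.891729675031478 [-29.4   9.   94.4   0.   76.4  79.5] [ 0.84372315 -0.60219124  0.00353809] 0.042622133809403134
side [([0.4922, -0.2814, 0.0684], 0.66)]
top [([0.4909, -0.2791, 0.0667], 0.7)]
[[250 251 257 254 245 251 251 230 214 201 211 210 205 201 170 175]
 [227 254 249 248 246 237 211 165 149  93  56  80  97  77 297 187]
 [201 237 251 241 226 167  98  78  78  62  63  47  76 114 403 192]
 [238 244 255 219 158 101  60  80  67  92  32  50  74 212 388 146]
 [245 253 228 146  86  79  77  78  88  86  46  66  85 319 300 122]
 [259 252 168  90  64  69  81  83  64  72  37  62 103 359 193  71]
 [259 207 116  65  75  74  64  69  85  71  51  78 193 383 187  73]
 [258 160  77  68  75  76  73  52  81  42  30  83 237 301 120  37]
 [251 161  63  90  67  87  63  60  62  30  71  83 147 207  93  51]
 [237 149  54  73  90  84  69  89  72  53  80  62  90  73  48  51]
 [223 123  83  70  66  70  76  48  55  60  71  48  72  78  51  52]
 [253 137  73  88  89  86  73  73  46  57  77  84  63  77  59  67]
 [254 142  59  71  72  81  86  59  57  74  60  65  85  71  44  61]
 [246 155  54  76  75  76  81  63  50  81  82  80  67  78  58  40]]
centre [407.7460259  271.47789013] line [[410, 264], [410, 265], [409, 266], [410, 266], [409, 267], [409, 268], [409, 269]] [409.45179451 266.27445461] pointer yaw -16.927443641089894
0.52 302 322 251 274
```

The pointer is at about −17° (target about −18.7°, tolerance ±6.9°). The column mask is unchanged and the arm is clear. Handing in.

```bash
python3 -c "
from rig import order
print(order.close_job())"
```

```text
the job is handed in; nothing more can be done
None
```

The job is handed in, with no verdict returned: by the last images the collared column is seated in the sleeve, the knob is released within about 2° of the marked bar, and the arm is clear.

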